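# Set out specimens and scale plates for a catalogue photograph

## Robot

A 6-joint arm with a two-finger parallel gripper is mounted at the origin on the work surface. World frame = base frame: x ahead of the robot, y to its left, z up, the work surface at z = 0. Lengths are in m, angles in rad, forces in N, time in s.
With the tool pointing down it reaches from about 0.25 to 0.775 m from the base axis. Payload 8.9 kg.
Tool frame: the origin (TCP) lies midway between the tips of the shut fingers; the grasp point (between the pads) lies 19 mm behind it; z points along the fingers, y is the line along which they close (so a half turn about z gives the same grasp; the last joint's range is limited). The gripper opens to 85 mm and grips with 20 to 120 N. Pads are 22 mm wide; open, the fingers measure 114 mm over their backs; the gripper's body (76 mm by 85 mm) begins 54 mm behind the grasp point. The pads swing forward as they close: fully open they stand 13 mm farther back than shut.
Start: joints at [1.186, 0.291, -0.153, 1.127, 0, 1.431], TCP at [0.128, 0.509, 0.231] pointing down, gripper open.
Joint ranges: [-2.52, 2.52], [-0.91, 1.74], [-1.3, 1.37], [-1.96, 2.02], [-1.52, 1.47], [-3.14, 3.14]. Speed limits (rad/s): [2.22, 2.22, 2.79, 3.14, 3.14, 3.14].

## Interface

Orientations are given as a unit quaternion [w, x, y, z].
In Python, from workcell import robot, vision gives the robot as it stands.
- The arm moves only by the tool drive_tool, never from a script. Its argument "motion" is a list of rows, each a list of 3 entries, a list of its own where there are three numbers: the shift along the tool's x, y, z normalised to -1 to 1, where 1 is 50 mm, then the turn, a rotation vector about the tool's x, y, z normalised to -1 to 1, where 1 is 6 degrees, then the opening, from 0 (shut) to 1 (fully open). In form: [[[x, y, z], [wx, wy, wz], grip], ...]. A call has 1 to 20 rows; each row shifts and turns the commanded pose from where the row before left it, along the tool's axes as they then stand; what a row does not reach is not made up. A row lasts 1/10 s, in which the tool goes at most 50 mm and 8.59 degrees, less where a joint would pass 70% of its speed; a pose out of reach is approached as far as the arm can. A call with a number of a shift or a turn outside -1 to 1 is refused whole. A call with a gripper value outside its range is refused whole. The fingers move at their own pace and stop on an object; the grip force is fixed at half the most. Time passes only in rows, so rows that do not move let the fingers close. It gives the time, the measured TCP pose, the force, the opening and the grip force at its end, in the units of the state.
- robot.get_state(): the state, without advancing time (a new reading comes with each control period).
- vision.read_camera(name): name is "scene" or "top" or "wrist"; returns (picture, depth): 420x560x3 uint8, blue, green, red; 420x560 float32, m along the optical axis (not along the pixel's ray), 0 where there is no reading.
- vision.camera_params(name): a dict with "mtx" (3x3 intrinsics, pixels), "dist" ([k1, k2, p1, p2, k3] as OpenCV has them; the pictures are not rectified), "extrinsics" (4x4, takes a point from camera to world coordinates). Camera axes: x right, y down, z forward; pixel columns grow to the right and rows downward; lengths in m; the calibration is good to about 2 mm. A picture is of the moment at which its call begins: read the wrist's pose just before it. camera_params takes no time and is no camera call; for the wrist camera it gives the pose at the moment of the call.
- robot.job_done(): hands the job in; it is judged then, once.
The state is a dict: "time_s": time; "joint_pos": joint angles; "dq": joint speeds; "joint_torque": joint torques, N m; "position": TCP position; "eef_rot": TCP orientation; "force": force on the tool from outside, world axes, zero at the start; "wrist_torque": the same for the moment, N m; "finger_gap": finger opening in m; "finger_force": force on a finger pad.
Only numpy, scipy, OpenCV 4.12 (cv2) and the standard library are available. Lean on these libraries where they do the work, as an engineer would, in place of code of your own. Each camera call takes 0.05 s, during which the arm holds its last target. There are 200 camera calls.

## Task

Set out the grey photo board for a catalogue photograph, 'in front' meaning towards the board's long edge nearest the robot: put the clear resin specimen block centred on the round white plinth and stand the small capped vial midway between the plinth and the lidded specimen jar. Pull the longest scale plate from the sprung clip strip and stand it centred in front of the plinth, and stand the shortest scale plate centred in front of the vial, each parallel to the board's long edge with about 4 cm of clear space between its foot and what it stands in front of. Leave the middle-sized plate in its clip and do not disturb the forceps on the bench; everything you set out must be left standing upright, still and released.

Things in the scene. Friction and masses are not known exactly. Their poses are not given: they have to be found in the camera images.
- resin: Clear resin block with a small dark frog cast inside, 50 x 50 mm, 30 mm high, 0.09 kg. Starts flat on the bench on the robot's side of the board. Origin: centre of the underside, x and y axes along its sides, z up.
- vial: Small round amber glass vial with a white cap, standing, diameter 30 mm (cap too), height 62 mm. Starts on the bench on the robot's side of the board. Origin: centre of the underside, z up.
- long_plate: Longest of three upright scale plates, white with black graduations: stem 66 mm long (x axis), 10 mm thick (y), on a grey foot 66 x 20 mm, 10 mm high; 60 mm high in all. Ends and faces alike. Origin: centre of underside. Starts upright in a slot of the strip, underside 5 mm above the bench, length along the strip, top 39 mm above the strip's. 
- short_plate: Shortest of three upright scale plates, white with black graduations: stem 30 mm long (x axis), 10 mm thick (y), on a grey foot 30 x 20 mm, 10 mm high; 60 mm high in all. Ends and faces alike. Origin: centre of underside. Starts upright in a slot of the strip, underside 5 mm above the bench, length along the strip, top 39 mm above the strip's. 
- medium_plate: Middle-sized of three upright scale plates, white with black graduations: stem 48 mm long (x axis), 10 mm thick (y), on a grey foot 48 x 20 mm, 10 mm high; 60 mm high in all. Ends and faces alike. Origin: centre of underside. Starts upright in a slot of the strip, underside 5 mm above the bench, length along the strip, top 39 mm above the strip's. It stays there.
- strip: Fixed aluminium clip strip, 246 (x) x 46 mm, 26 mm high. Three slots 77 mm long, 21.5 mm wide, centred at x = -80, 0, +80 mm, each with a sprung steel roller (at +y) caught over the plate's foot: pull a plate straight up 30 mm, peak pull under 15 N. Which plate is in which slot varies. Origin: on the bench under the middle slot.
- board: Fixed flat grey photo board, 185 x 360 mm, 3 mm thick, long edges along its y axis. Its x axis points away from the robot, so 'in front' is -x; its front edge is 115 mm and its far edge 70 mm from the origin. Origin: on the bench under the point exactly midway between plinth and jar.
- plinth: Fixed round white plinth on the board, diameter 90 mm, 18 mm high. Stands 110 mm from the board's origin along the board's y, on the left or right (varies); the jar is on the other side. Origin: centre of its underside, on the board's top (3 mm above the bench); axes parallel to the board's.
- jar: Fixed squat clear jar with a metal lid and a dark specimen inside, diameter 76 mm, 85 mm high, on the board 220 mm from the plinth. Origin: centre of its underside, on the board's top.
- forceps: Steel forceps lying on the bench between the strip and the board, about 125 mm long (its x axis), 20 mm wide, 8 mm high, loose; not to be disturbed. Origin: on the bench near its middle.
Things that resemble listed ones, but are neither listed nor needed, are in the scene too. Leave any red or turquoise look-alike of the resin alone.

How it is judged:
By the outcome, as a careful person would: the job done as asked, in the order asked, and still so for the second after the job is handed in, with the robot touching nothing.
It also fails if it takes over 104 s, if anything falls off the work surface, if the arm or the gripper's body presses on something with over 40 N, if the wrist force passes 120 N, or if a joint passes its speed limit or range.

## Working session

There is one attempt and no reset: what is moved stays moved. The work goes in short steps, Python scripts to look and compute and a tool call to move; the robot and the scene stay as the last step left them, time stands still between calls to the robot, and variables do not carry over. Pictures are saved under pics/ and viewed, at most 14 in all, crops included, and the job is handed in when it is done.

Besides the shell and the picture viewer there is one more tool, called by a JSON object that holds its "name" and its "arguments", one argument or row to a line. drive_tool: Moves the arm, as the interface text tells. Its arguments: {"type":"object","properties":{"motion":{"type":"array"}},"required":["motion"]}

```bash
mkdir -p pics; ls; cat > h.py <<'E'
import numpy as np, cv2
from workcell import robot, vision
def grab(n,save=None):
    P=vision.camera_params(n); im,d=vision.read_camera(n)
    if save: cv2.imwrite('pics/'+save,im)
    np.savez('/tmp/'+n+'.npz',im=im,d=d,**{k:np.array(v) for k,v in P.items()})
    return im,d,P
def load(n):
    z=np.load('/tmp/'+n+'.npz'); return z['im'],z['d'],z
def ray(P,uv):
    q=cv2.undistortPoints(np.array(uv,float).reshape(-1,1,2),np.array(P['mtx']),np.array(P['dist'])).reshape(-1,2)
    T=np.array(P['extrinsics']); return T[:3,3],np.c_[q,np.ones(len(q))]@T[:3,:3].T
def onz(P,uv,z):
    o,r=ray(P,uv); return o+r*((z-o[2])/r[:,2])[:,None]
def proj(P,X):
    T=np.linalg.inv(np.array(P['extrinsics'])); X=np.atleast_2d(X)
    return cv2.projectPoints((X@T[:3,:3].T+T[:3,3]).astype(float),np.zeros(3),np.zeros(3),np.array(P['mtx']),np.array(P['dist']))[0].reshape(-1,2)
E
python3 - <<'E'
from h import *
for n in('scene','top'):
    im,d,P=grab(n,n+'0.png'); print(n,np.round(P['extrinsics'],3).tolist(),np.round(P['mtx'],1).tolist())
s=robot.get_state();print({k:np.round(v,4).tolist() for k,v in s.items()})
E
```

```text
pics
scene [[-0.256, 0.766, -0.59, 1.03], [0.967, 0.194, -0.167, 0.113], [-0.014, -0.613, -0.79, 0.732], [0.0, 0.0, 0.0, 1.0]] [[437.1, 0.0, 275.6], [0.0, 437.1, 204.3], [0.0, 0.0, 1.0]]
top [[0.027, -0.997, 0.079, 0.428], [-1.0, -0.028, -0.014, -0.009], [0.016, -0.079, -0.997, 0.996], [0.0, 0.0, 0.0, 1.0]] [[428.2, 0.0, 270.1], [0.0, 428.2, 209.7], [0.0, 0.0, 1.0]]
{'time_s': 0.1, 'joint_pos': [1.1857, 0.2912, -0.154, 1.1267, -0.0, 1.4315], 'dq': [0.0011, -0.0016, 0.0012, -0.0007, -0.0006, -0.0009], 'joint_torque': [0.0018, -53.7979, 33.1921, 0.0093, -0.0002, -0.0], 'position': [0.1276, 0.5089, 0.2308], 'eef_rot': [-0.0001, 0.1226, 0.9925, -0.0005], 'force': [-0.3452, -0.3931, -0.0545], 'wrist_torque': [-0.0161, -0.0086, 0.0363], 'finger_force': 0.0, 'finger_gap': 0.0856}
```

View pics/top0.png

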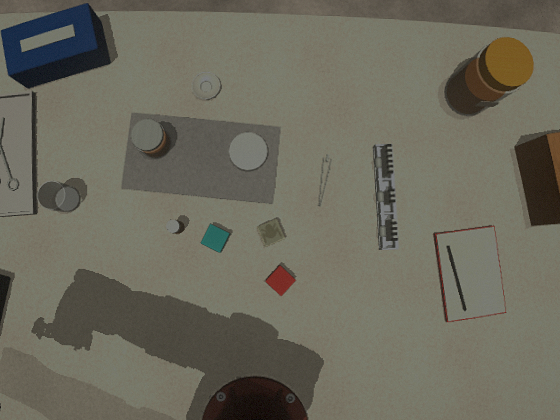

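View pics/scene0.png

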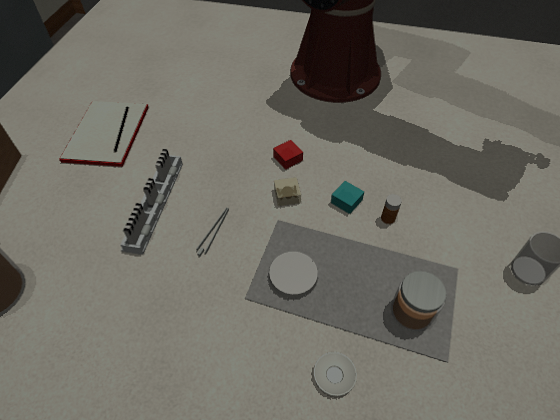

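The top view shows the resin at (271,231), with look-alikes turquoise (215,237) and red (280,280). The vial is at (177,227), with a glass at (65,197). The plinth is at (248,151), with a dish look-alike at (207,86). The jar is at (150,135), and the strip with plates spans about (377,145) to (388,248). I choose the clear block, the small amber vial and the board's plinth, and check them in one close crop.

```bash
python3 - <<'E'
from h import *
im,d,P=load('top'); im2,d2,P2=load('scene')
a=cv2.resize(im[205:265,155:305],None,fx=5,fy=5,interpolation=2)
b=cv2.resize(im[135:260,360:410],None,fx=4.6,fy=4.6,interpolation=2)[:,:230]
c=cv2.resize(im2[140:260,110:240],None,fx=4,fy=4,interpolation=2)
W=np.zeros((600,760,3),np.uint8); W[:300,:750]=a; cv2.imwrite('pics/c1.png',np.clip(W[:300].astype(int)*1.6,0,255))
W=np.zeros((580,760,3),np.uint8); W[:b.shape[0],:230]=b; W[:480,235:755]=c
cv2.imwrite('pics/c2.png',np.clip(W.astype(int)*1.6,0,255))
hsv=cv2.cvtColor(im,cv2.COLOR_BGR2HSV)
for p in [(200,180),(200,220),(248,151),(271,231)]: print(p,im[p[1],p[0]],hsv[p[1],p[0]])
# board: z=3mm; corners guessed from view, refined by mask
m=((hsv[...,1]<30)&(hsv[...,2]>70)&(hsv[...,2]<125)).astype(np.uint8)
m=cv2.morphologyEx(m,cv2.MORPH_OPEN,np.ones((5,5)))
n,l,st,ce=cv2.connectedComponentsWithStats(m); i=l[180,200]; print(st[i])
cs=max(cv2.findContours((l==i).astype(np.uint8),0,2)[0],key=cv2.contourArea)
hull=cv2.convexHull(cs); X=onz(P,hull.reshape(-1,2),0.003)
r=cv2.minAreaRect((X[:,:2]*1000).astype(np.float32)); print('board',r)
print('plinth/jar top by ray', onz(P,[(248,151)],.021),onz(P,[(150,135)],.088))
E
```

```text
(200, 180) [88 93 96] [19 21 96]
(200, 220) [106 118 122] [ 23  33 122]
(248, 151) [114 121 120] [ 34  15 121]
(271, 231) [64 83 85] [27 63 85]
[     0      0    560    420 232252]
board ((522.7943115234375, -67.0064697265625), (1080.031494140625, 1475.7677001953125), 2.3058676719665527)
plinth/jar top by ray [[0.63994528 0.03188258 0.021     ]] [[0.6553561  0.24326499 0.088     ]][ WARN:0@0.196] global loadsave.cpp:1063 imwrite_ Unsupported depth image for selected encoder is fallbacked to CV_8U.
```

View pics/c1.png

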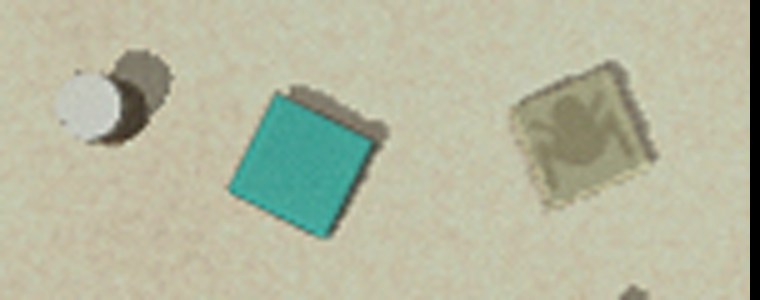

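View pics/c2.png

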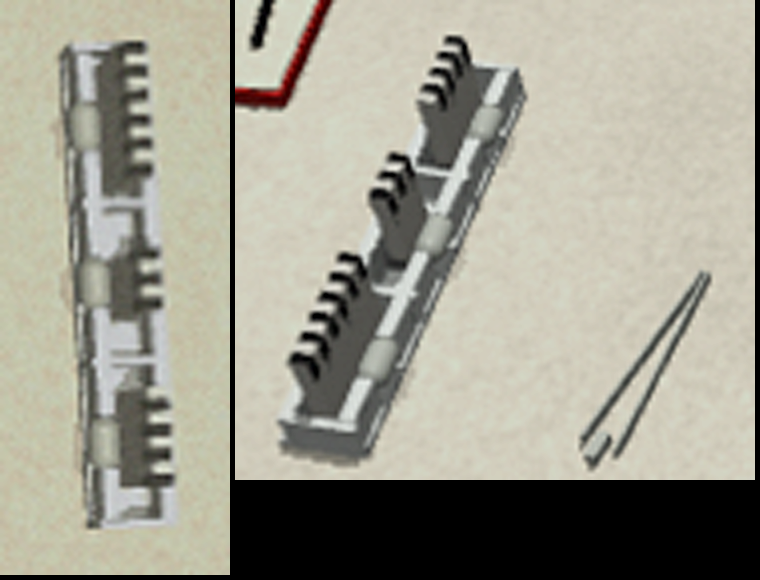

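The crops show the clear block with the frog centred at about (271,231.5) and the vial cap at (173,226). The long plate (6 bars) is in the far slot, the short one (3 bars) in the middle and the medium one nearest the robot.

```bash
cat >> h.py <<'E'
def Rq(q): 
    from scipy.spatial.transform import Rotation as R
    return R.from_quat([q[1],q[2],q[3],q[0]])
def to(xyz,yaw):
    """print tool-frame shift(50mm units) & turn to bring TCP to xyz, tool y axis along world heading yaw (rad, mod pi), pointing down"""
    from scipy.spatial.transform import Rotation as R
    s=robot.get_state(); r=Rq(s['eef_rot']); p=np.array(s['position'])
    best=None
    for k in (0,np.pi):
        y=np.array([np.cos(yaw+k),np.sin(yaw+k),0]); z=np.array([0,0,-1.]); x=np.cross(y,z)
        rv=(r.inv()*R.from_matrix(np.c_[x,y,z])).as_rotvec()
        if best is None or np.linalg.norm(rv)<np.linalg.norm(best): best=rv
    print('now',np.round(p,4),'t',s['time_s'],'shift(tool,units of50mm)',np.round(r.inv().apply(np.array(xyz)-p)/.05,3),'turn(6deg)',np.round(np.degrees(best)/6,2),'j6',np.round(s['joint_pos'][5],2),'tooly deg',np.round(np.degrees(np.arctan2(*r.as_matrix()[[1,0],1])),1))
E
python3 - <<'E'
from h import *
im,d,P=load('top'); im2,d2,P2=load('scene')
C=onz(P,[(131,113),(280,127),(274,203),(122,189)],.003)[:,:2]; print('board corners',C.round(4).tolist())
for a,b in((1,0),(2,3),(2,1),(3,0)): v=C[b]-C[a];print(np.linalg.norm(v).round(4),np.degrees(np.arctan2(v[1],v[0])).round(2))
def tri(a,b):
    o1,r1=ray(P,[a]);o2,r2=ray(P2,[b]);A=np.c_[r1[0],-r2[0]];s=np.linalg.lstsq(A,o2-o1,rcond=None)[0]
    return ((o1+s[0]*r1[0]+o2+s[1]*r2[0])/2).round(4),np.linalg.norm(A@s-(o2-o1)).round(4)
pl=onz(P,[(248,151)],.021)
g=im[...,2].astype(np.uint8)
for nm,I,PP,c,bx in(('top',im,P,(248,151),26),('scene',im2,P2,(293,273),34)):
    x0,y0=c[0]-bx,c[1]-bx; sub=I[y0:y0+2*bx,x0:x0+2*bx,1]
    t,m=cv2.threshold(sub,0,255,cv2.THRESH_OTSU)
    k=max(cv2.findContours(m,0,1)[0],key=cv2.contourArea); e=cv2.fitEllipse(k); u=(e[0][0]+x0,e[0][1]+y0)
    print(nm,t,e,u,onz(PP,[u],.021))
print('jar',onz(P,[(149,134)],.088),'jar scene',onz(P2,[(424,291)],.088))
q=np.array([(612,62),(655,157),(547,208),(510,105)])/5+(155,205)
R_=onz(P,q,.03); print('resin',R_.round(4).tolist(),R_.mean(0))
print('vial',onz(P,[(172.9,226.2)],.062),onz(P2,[(392.5,202)],.062))
q=np.array([(67,45),(145,43),(175,523),(90,527)])/4.6+(360,135)
print('strip',onz(P,q,.026).round(4).tolist())
q=np.array([(320,165),(327,208)]);print('forceps',onz(P,[(327,154),(320,206)],.004).round(3).tolist())
to([0,0,0.2],0)
E
```

```text
board corners [[0.7297, 0.3163], [0.7041, -0.0414], [0.5225, -0.0318], [0.5458, 0.3265]]
0.3586 85.91
0.3591 86.29
0.1818 -3.02
0.1842 -3.18
top 106.0 ((25.600852966308594, 25.544769287109375), (36.50267028808594, 37.065032958984375), 97.11380767822266) (247.6008529663086, 150.54476928710938) [[0.64099045 0.03283988 0.021     ]]
scene 109.0 ((34.04293441772461, 33.299137115478516), (41.59271240234375, 47.226341247558594), 94.12950134277344) (293.0429344177246, 272.2991371154785) [[0.64397835 0.03367634 0.021     ]]
jar [[0.6575338  0.24559613 0.088     ]] jar scene [[0.66127359 0.25346381 0.088     ]]
resin [[0.4875, -0.0397, 0.03], [0.4451, -0.0602, 0.03], [0.4209, -0.0121, 0.03], [0.4668, 0.0058, 0.03]] [ 0.45505958 -0.02653695  0.03      ]
vial [[0.45985775 0.18919938 0.062     ]] [[0.46850292 0.18947689 0.062     ]]
strip [[0.6633, -0.2621, 0.026], [0.6659, -0.3024, 0.026], [0.4234, -0.3182, 0.026], [0.4205, -0.2751, 0.026]]
forceps [[0.642, -0.154, 0.004], [0.518, -0.139, 0.004]]
now [0.1276 0.5089 0.2308] t 0.1 shift(tool,units of50mm) [-1.0000e-03 -1.0492e+01  6.2800e-01] turn(6deg) [-1.000e-02  1.000e-02  1.265e+01] j6 1.43 tooly deg 75.9
```

{"name": "drive_tool", "arguments": {
  "motion": [
    [[-0.25, -0.25, 0], [0, 0, 0], 1],
    [[-0.5, -0.5, 0], [0, 0, 0], 1],
    [[-0.6, -0.6, 0], [0, 0, -0.6], 1],
    [[-0.6, -0.6, 0], [0, 0, -0.6], 1],
    [[-0.6, -0.5, 0], [0, 0, -0.6], 1],
    [[-0.65, -0.5, 0], [0, 0, -0.6], 1],
    [[-0.65, -0.5, 0], [0, 0, -0.6], 1],
    [[-0.65, -0.45, 0], [0, 0, -0.6], 1],
    [[-0.65, -0.45, 0], [0, 0, -0.6], 1],
    [[-0.7, -0.4, 0], [0, 0, -0.6], 1],
    [[-0.7, -0.4, 0], [0, 0, -0.6], 1],
    [[-0.7, -0.3, 0], [0, 0, -0.6], 1],
    [[-0.7, -0.25, 0], [0, 0, -0.5], 1],
    [[-0.5, -0.2, 0], [0, 0, 0], 1],
    [[-0.25, -0.1, 0], [0, 0, 0], 1],
    [[0, 0, 0], [0, 0, 0], 1]
  ]
}}

```text
time_s: 1.7
position: [0.5542, 0.2508, 0.2302]
eef_rot: [-0.0, -0.215, 0.977, -0.0]
force: [-0.6, -0.4, -0.7]
finger_gap: 0.0852
finger_force: 0.0
```

```bash
python3 - <<'E'
from h import *
to([0.455,-.0265,.2],np.radians(115))
im,d,P=grab('wrist','w1.png'); print(np.round(P['extrinsics'],3).tolist(),P['mtx'])
E
```

```text
now [0.5542 0.2508 0.2302] t 1.7 shift(tool,units of50mm) [ 4.131 -4.198  0.608] turn(6deg) [ 0.   -0.01 -0.02] j6 -0.13 tooly deg 114.9
[[-0.42, 0.869, 0.259, 0.489], [0.907, 0.403, 0.119, 0.22], [-0.001, 0.286, -0.958, 0.374], [0.0, 0.0, 0.0, 1.0]] [[339.55510725   0.         280.58994444]
 [  0.         339.55510725 206.57988662]
 [  0.           0.           1.        ]]
```

View pics/w1.png

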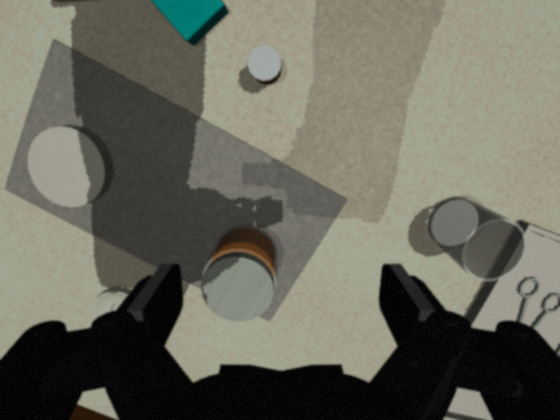

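The wrist view shows the vial cap at (265,63), the plinth at (67,166), the jar lid at (239,282) and the board's left corner at (347,198). I turned too early, so the tool is short of the resin. I move on from here.

{"name": "drive_tool", "arguments": {
  "motion": [
    [[0.2, -0.2, 0], [0, 0, 0], 1],
    [[0.45, -0.45, 0], [0, 0, 0], 1],
    [[0.6, -0.6, 0], [0, 0, 0], 1],
    [[0.6, -0.6, 0], [0, 0, 0], 1],
    [[0.6, -0.6, 0], [0, 0, 0], 1],
    [[0.6, -0.6, 0], [0, 0, 0], 1],
    [[0.6, -0.6, 0], [0, 0, 0], 1],
    [[0.35, -0.4, 0], [0, 0, 0], 1],
    [[0.13, -0.15, 0], [0, 0, 0], 1],
    [[0, 0, 0], [0, 0, 0], 1]
  ]
}}

```text
time_s: 2.75
position: [0.4534, -0.0267, 0.2315]
eef_rot: [0.0, -0.215, 0.977, 0.0]
force: [0.8, -0.5, -0.0]
finger_gap: 0.0853
finger_force: 0.0
```

```bash
python3 - <<'E'
from h import *
im,d,P=load('wrist')
print('vial',onz(P,[(265,63)],.062),'jar',onz(P,[(239,282)],.088))
C=onz(P,[(7,188),(55,39),(347,198)],.003);print('board',C.round(4).tolist())
sub=im[116:216,17:117,1]; 
m=cv2.inRange(cv2.GaussianBlur(im,(3,3),0)[...,1],int(sub[50,50])-14,255)[116:216,17:117]
k=max(cv2.findContours(m,0,1)[0],key=cv2.contourArea);e=cv2.fitEllipse(k);print(e,onz(P,[(e[0][0]+17,e[0][1]+116)],.021))
to([0.455,-.0265,.2],np.radians(115))
im,d,P=grab('wrist','w2.png')
print(proj(P,[[.455,-.0265,.03]]))
E
```

```text
vial [[0.46151964 0.19239806 0.062     ]] jar [[0.65022379 0.25129969 0.088     ]]
board [[0.7052, -0.0389, 0.003], [0.5221, -0.026, 0.003], [0.5482, 0.3304, 0.003]]
((41.55524444580078, 50.378318786621094), (55.303916931152344, 83.6138687133789), 163.49195861816406) [[0.64442439 0.02571858 0.021     ]]
now [ 0.4534 -0.0267  0.2315] t 2.75 shift(tool,units of50mm) [-0.03  -0.011  0.63 ] turn(6deg) [-0.    0.   -0.03] j6 -0.65 tooly deg 114.8
[[280.66494976 179.52259049]]
```

View pics/w2.png

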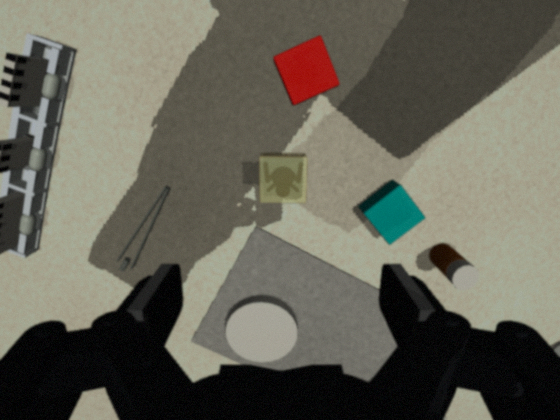

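The wrist view shows the resin square to the gripper at about (283,178), 3 px right of the prediction. The plinth is at (262,331), the vial cap at (463,274) and the strip at the left. I descend and grip.

{"name": "drive_tool", "arguments": {
  "motion": [
    [[0, 0.05, 0.2], [0, 0, 0], 1],
    [[0, 0, 0.5], [0, 0, 0], 1],
    [[0, 0, 0.7], [0, 0, 0], 1],
    [[0, 0, 0.7], [0, 0, 0], 1],
    [[0, 0, 0.7], [0, 0, 0], 1],
    [[0, 0, 0.7], [0, 0, 0], 1],
    [[0, 0, 0.5], [0, 0, 0], 1],
    [[0, 0, 0.3], [0, 0, 0], 1],
    [[0, 0, 0.15], [0, 0, 0], 1],
    [[0, 0, 0.1], [0, 0, 0], 1],
    [[0, 0, 0], [0, 0, 0], 0.3],
    [[0, 0, 0], [0, 0, 0], 0.3],
    [[0, 0, 0], [0, 0, 0], 0.3],
    [[0, 0, 0], [0, 0, 0], 0.3],
    [[0, 0, 0], [0, 0, 0], 0.3],
    [[0, 0, 0], [0, 0, 0], 0.3]
  ]
}}

```text
time_s: 4.4
position: [0.4538, -0.0241, 0.0047]
eef_rot: [0.001, -0.216, 0.976, -0.0]
force: [-0.2, 2.0, 5.4]
finger_gap: 0.0488
finger_force: 62.4
```

{"name": "drive_tool", "arguments": {
  "motion": [
    [[0, 0, -0.2], [0, 0, 0], 0.3],
    [[0, 0, -0.5], [0, 0, 0], 0.3],
    [[0, 0, -0.7], [0, 0, 0.6], 0.3],
    [[0, 0, -0.6], [0, 0, 0.9], 0.3],
    [[0, 0, -0.3], [0, 0, 0.9], 0.3],
    [[0, 0, 0], [0, 0, 0.9], 0.3],
    [[0, 0, 0], [0, 0, 0.9], 0.3],
    [[-0.2, 0.1, 0], [0, 0, 0.6], 0.3],
    [[-0.5, 0.2, 0], [0, 0, 0], 0.3],
    [[-0.6, 0.2, 0], [0, 0, 0], 0.3],
    [[-0.7, 0.25, 0], [0, 0, 0], 0.3],
    [[-0.7, 0.25, 0], [0, 0, 0], 0.3],
    [[-0.6, 0.25, 0], [0, 0, 0], 0.3],
    [[-0.3, 0.1, 0], [0, 0, 0], 0.3],
    [[-0.1, 0.05, 0], [0, 0, 0], 0.3],
    [[0, 0, 0], [0, 0, 0], 0.3],
    [[0, 0, 0], [0, 0, 0], 0.3]
  ]
}}

```text
time_s: 6.1
position: [0.6411, 0.0337, 0.1191]
eef_rot: [-0.0, 0.034, 0.999, -0.0]
force: [0.1, 0.1, -1.1]
finger_gap: 0.0491
finger_force: 62.1
```

```bash
python3 - <<'E'
from h import *
to([0.6415,.0325,.026],np.radians(86))
im,d,P=grab('wrist','w3.png'); 
s=robot.get_state();print(proj(P,[[.6415,.0325,.021]]),proj(P,[np.array(s['position'])+[0,0,.026]]))
E
```

```text
now [0.6411 0.0337 0.1191] t 6.1 shift(tool,units of50mm) [-0.011 -0.022  1.862] turn(6deg) [-0.   -0.01  0.02] j6 0.01 tooly deg 86.1
[[279.4048313  207.21163415]] [[280.87185326 296.47406274]]
```

View pics/w3.png

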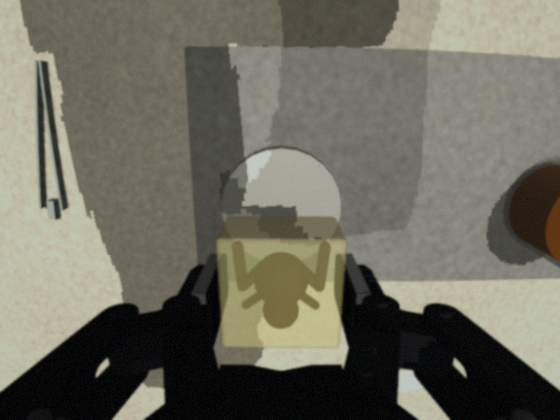

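The wrist view shows the plinth rim spanning u 221–341 with its near rim at (281,146). The held resin's top face spans (217,239) to (340,347).

```bash
python3 - <<'E'
from h import *
im,d,P=load('wrist')
R_=onz(P,[(217,239),(346,239),(340,347),(224,347)],.1444);print('resin',R_.round(4).tolist(),R_.mean(0))
g=cv2.GaussianBlur(im[...,1],(3,3),0).astype(int)
# plinth rim pts: strongest gradient along radial lines through assumed centre
c=np.array([.6415,.0325]);pts=[]
for a in np.radians(np.arange(110,255,5)):
    w=proj(P,[[*(c+r*np.array([np.cos(a),np.sin(a)])),.021] for r in np.arange(.037,.053,.0005)])
    v=np.array([g[int(round(y)),int(round(x))] for x,y in w]); k=np.argmin(v[4:]-v[:-4])+2; 
    if (v[4:]-v[:-4]).min()<-12: pts.append(c+(.037+.0005*k)*np.array([np.cos(a),np.sin(a)]))
pts=np.array(pts)
from scipy.optimize import least_squares
f=least_squares(lambda p:np.hypot(*(pts-p[:2]).T)-.045,[*c],loss='soft_l1',f_scale=.001);print(len(pts),f.x,np.std(f.fun))
print('front edge',onz(P,[(186,47),(540,56)],.003).round(4).tolist(), 'right edge pt',onz(P,[(205,282)],.003))
E
```

```text
resin [[0.6154, 0.0113, 0.1444], [0.6187, 0.0597, 0.1444], [0.6679, 0.0569, 0.1444], [0.6646, 0.0079, 0.1444]] [0.6416324  0.03392289 0.1444    ]
29 [0.64341171 0.03345705] 0.0009437607423255358
front edge [[0.5229, -0.0264, 0.003], [0.5417, 0.2358, 0.003]] right edge pt [[ 0.7097745  -0.03664595  0.003     ]]
```

{"name": "drive_tool", "arguments": {
  "motion": [
    [[-0.02, -0.01, 0.2], [0, 0, 0], 0.3],
    [[0, 0, 0.4], [0, 0, 0], 0.3],
    [[0, 0, 0.4], [0, 0, 0], 0.3],
    [[0, 0, 0.4], [0, 0, 0], 0.3],
    [[0, 0, 0.25], [0, 0, 0], 0.3],
    [[0, 0, 0.1], [0, 0, 0], 0.3],
    [[0, 0, 0.06], [0, 0, 0], 0.3],
    [[0, 0, 0.04], [0, 0, 0], 0.3],
    [[0, 0, 0], [0, 0, 0], 0.3],
    [[0, 0, 0], [0, 0, 0], 0.3]
  ]
}}

```text
time_s: 7.15
position: [0.6435, 0.0333, 0.0269]
eef_rot: [0.0, 0.034, 0.999, -0.0]
force: [-0.7, 0.7, -0.3]
finger_gap: 0.0491
finger_force: 62.1
```

{"name": "drive_tool", "arguments": {
  "motion": [
    [[0, 0, 0.02], [0, 0, 0], 0.3],
    [[0, 0, 0], [0, 0, 0], 0.7],
    [[0, 0, 0], [0, 0, 0], 0.7],
    [[0, 0, 0], [0, 0, 0], 0.7],
    [[0, 0, -0.1], [0, 0, 0], 0.7],
    [[0, 0, -0.4], [0, 0, 0], 0.7],
    [[0, 0, -0.7], [0, 0, 0], 0.7],
    [[0, 0, -0.8], [0, 0, 0], 0.7],
    [[0.2, 0.15, -0.8], [0, 0, 0], 0.7],
    [[0.4, 0.3, -0.5], [0, 0, 0], 0.7],
    [[0.6, 0.45, -0.2], [0, 0, 0], 0.7],
    [[0.7, 0.5, 0], [0, 0, 0], 0.7],
    [[0.7, 0.5, 0], [0, 0, 0], 0.7],
    [[0.6, 0.5, 0], [0, 0, 0], 0.7],
    [[0.4, 0.3, 0], [0, 0, 0], 0.7],
    [[0.2, 0.15, 0], [0, 0, 0], 0.7],
    [[0.06, 0.05, 0], [0, 0, 0], 0.7],
    [[0, 0, 0], [0, 0, 0], 0.7]
  ]
}}

```text
time_s: 8.95
position: [0.4609, 0.191, 0.2006]
eef_rot: [0.0, 0.034, 0.999, -0.0]
force: [0.5, 0.3, 0.2]
finger_gap: 0.0598
finger_force: 0.0
```

```bash
python3 - <<'E'
from h import *
im,d,P=grab('wrist','w4.png')
to([.461,.191,.033],np.radians(86))
# white cap: bright low saturation near predicted
u=proj(P,[[.461,.191,.062]])[0]; print(u)
x0,y0=int(u[0])-40,int(u[1])-40; sub=im[y0:y0+80,x0:x0+80]
h=cv2.cvtColor(sub,cv2.COLOR_BGR2HSV); m=cv2.inRange(h,(0,0,100),(180,28,255)); m=cv2.morphologyEx(m,cv2.MORPH_OPEN,np.ones((5,5)))
for k in cv2.findContours(m,0,1)[0]:
    if cv2.contourArea(k)>200: c,r=cv2.minEnclosingCircle(k); print(cv2.contourArea(k),np.add(c,(x0,y0)),r,onz(P,[np.add(c,(x0,y0))],.062))
big=np.hstack([im,]); cv2.imwrite('pics/w4.png',big)
E
```

```text
now [0.4612 0.1907 0.2005] t 9.0 shift(tool,units of50mm) [0.008 0.007 3.349] turn(6deg) [-0.    0.01  0.02] j6 0.31 tooly deg 86.1
[280.93986094 192.9698303 ]
780.0 [281.43212509 193.64027023] 16.963176727294922 [[0.46162072 0.19138151 0.062     ]]
```

View pics/w4.png

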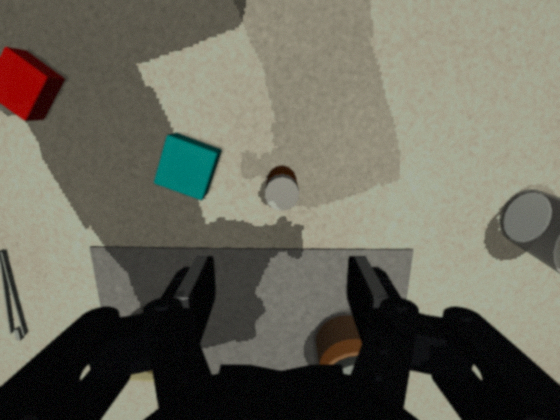

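The cap is at (281,193), directly under the tool. I descend and grip.

{"name": "drive_tool", "arguments": {
  "motion": [
    [[0, 0.01, 0.2], [0, 0, 0], 0.7],
    [[0, 0, 0.5], [0, 0, 0], 0.7],
    [[0, 0, 0.7], [0, 0, 0], 0.7],
    [[0, 0, 0.7], [0, 0, 0], 0.7],
    [[0, 0, 0.6], [0, 0, 0], 0.7],
    [[0, 0, 0.45], [0, 0, 0], 0.7],
    [[0, 0, 0.3], [0, 0, 0], 0.7],
    [[0, 0, 0.12], [0, 0, 0], 0.7],
    [[0, 0, 0], [0, 0, 0], 0.6],
    [[0, 0, 0], [0, 0, 0], 0.1],
    [[0, 0, 0], [0, 0, 0], 0.1],
    [[0, 0, 0], [0, 0, 0], 0.1],
    [[0, 0, 0], [0, 0, 0], 0.1],
    [[0, 0, 0], [0, 0, 0], 0.1]
  ]
}}

```text
time_s: 10.4
position: [0.4612, 0.1917, 0.0226]
eef_rot: [0.001, 0.034, 0.999, 0.0]
force: [-0.3, -1.6, 6.5]
finger_gap: 0.0289
finger_force: 59.3
```

{"name": "drive_tool", "arguments": {
  "motion": [
    [[0, 0, -0.2], [0, 0, 0], 0.1],
    [[0, 0, -0.5], [0, 0, 0], 0.1],
    [[0, 0, -0.6], [0, 0, 0], 0.1],
    [[-0.2, 0, -0.6], [0, 0, 0], 0.1],
    [[-0.5, -0.1, -0.4], [0, 0, 0], 0.1],
    [[-0.6, -0.12, -0.1], [0, 0, 0], 0.1],
    [[-0.7, -0.15, 0], [0, 0, 0], 0.1],
    [[-0.7, -0.15, 0], [0, 0, 0], 0.1],
    [[-0.6, -0.1, 0], [0, 0, 0], 0.1],
    [[-0.35, -0.1, 0], [0, 0, 0], 0.1],
    [[-0.18, 0, 0], [0, 0, 0], 0.1],
    [[0, 0, 0], [0, 0, 0], 0.1],
    [[0, 0, 0], [0, 0, 0], 0.1]
  ]
}}

```text
time_s: 11.7
position: [0.648, 0.1431, 0.1419]
eef_rot: [-0.0, 0.034, 0.999, 0.0]
force: [-0.2, -0.2, -1.0]
finger_gap: 0.0287
finger_force: 59.2
```

```bash
python3 - <<'E'
from h import *
im,d,P=grab('wrist','w5.png')
to([.650,.143,.026],np.radians(86))
c=np.array([.643,.0335]); print(proj(P,[[.643,.0335,.021],[.658,.253,.088],[.6505,.1432,.003]]))
E
```

```text
now [0.6479 0.1432 0.142 ] t 11.75 shift(tool,units of50mm) [-4.500e-02 -1.000e-03  2.319e+00] turn(6deg) [-0.   -0.01  0.03] j6 0.17 tooly deg 86.2
[[147.12635341 201.46973819]
 [454.76175865 230.50483399]
 [281.19216646 195.86300372]]
```

View pics/w5.png

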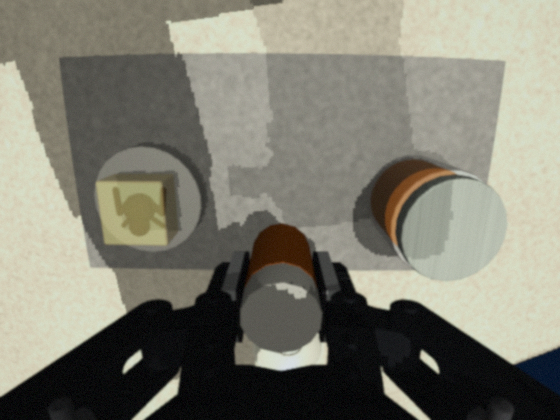

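The view shows the plinth centre near (149,198), the resin top face centred near (132,214) and the jar lid near (453,227). The vial is upright in the grip at (282,290).

```bash
python3 - <<'E'
from h import *
im,d,P=load('wrist')
print('plinth',onz(P,[(149,198)],.021),'resin',onz(P,[(97,183),(162,181),(168,243),(104,246)],.051).mean(0),'jar',onz(P,[(453,227)],.088))
print('board',onz(P,[(61,58),(505,61),(91,267)],.003).round(4).tolist(),'vial',onz(P,[(281,311)],.142-.0226+.062))
E
```

```text
plinth [[0.64019005 0.03559628 0.021     ]] resin [0.6442452 0.0335184 0.051    ] jar [[0.65552984 0.25162899 0.088     ]]
board [[0.5233, -0.0264, 0.003], [0.5496, 0.3315, 0.003], [0.7076, -0.041, 0.003]] vial [[0.64564943 0.14323641 0.1814    ]]
```

{"name": "drive_tool", "arguments": {
  "motion": [
    [[-0.03, 0, 0.2], [0, 0, 0], 0.1],
    [[0, 0, 0.4], [0, 0, 0], 0.1],
    [[0, 0, 0.5], [0, 0, 0], 0.1],
    [[0, 0, 0.5], [0, 0, 0], 0.1],
    [[0, 0, 0.4], [0, 0, 0], 0.1],
    [[0, 0, 0.2], [0, 0, 0], 0.1],
    [[0, 0, 0.1], [0, 0, 0], 0.1],
    [[0, 0, 0.02], [0, 0, 0], 0.1],
    [[0, 0, 0], [0, 0, 0], 0.1]
  ]
}}

```text
time_s: 12.65
position: [0.6509, 0.1427, 0.0265]
eef_rot: [0.001, 0.034, 0.999, 0.0]
force: [0.6, 0.7, -1.1]
finger_gap: 0.0289
finger_force: 59.3
```

{"name": "drive_tool", "arguments": {
  "motion": [
    [[0, 0, 0.02], [0, 0, 0], 0.1],
    [[0, 0, 0], [0, 0, 0], 0.5],
    [[0, 0, 0], [0, 0, 0], 0.55],
    [[0, 0, 0], [0, 0, 0], 0.55],
    [[0, 0, -0.1], [0, 0, 0], 0.55],
    [[0, 0, -0.4], [0, 0, 0], 0.55],
    [[0, 0, -0.7], [0, 0, 0], 0.55],
    [[0, 0, -0.7], [0, 0, 0], 0.55],
    [[0, 0, -0.7], [0, 0, 0], 0.55],
    [[0, -0.2, -0.6], [0, 0, 0], 0.55],
    [[0, -0.5, -0.2], [0, 0, 0], 0.55],
    [[0, -0.8, -0.1], [0, 0, 0], 0.55],
    [[0, -0.9, 0], [0, 0, 0], 0.55]
  ]
}}

```text
time_s: 13.95
position: [0.6428, 0.0225, 0.2015]
eef_rot: [0.001, 0.033, 0.999, -0.0]
force: [-0.2, -0.2, -0.9]
finger_gap: 0.0469
finger_force: 0.0
```

{"name": "drive_tool", "arguments": {
  "motion": [
    [[0, -0.9, 0], [0, 0, 0], 0.55],
    [[0, -0.9, 0], [0, 0, 0], 0.55],
    [[0, -0.9, 0], [0, 0, 0], 0.55],
    [[0, -0.9, 0], [0, 0, 0], 0.55],
    [[0, -0.9, 0], [0, 0, 0], 0.55],
    [[0, -0.8, 0], [0, 0, -0.4], 0.55],
    [[0, -0.5, 0], [0, 0, -0.4], 0.55],
    [[0, -0.28, 0], [0, 0, -0.4], 0.55],
    [[0, 0, 0], [0, 0, 0], 0.55]
  ]
}}

```text
time_s: 14.85
position: [0.6236, -0.2826, 0.1999]
eef_rot: [0.0, -0.028, 1.0, -0.0]
force: [-1.0, 0.6, -0.5]
finger_gap: 0.0469
finger_force: 0.0
```

```bash
python3 - <<'E'
from h import *
im,d,P=grab('wrist','w6.png')
to([.623,-.285,.033],np.radians(93.3))
print(proj(P,[[.623,-.285,.065]]))
E
```

```text
now [ 0.6237 -0.2811  0.1999] t 14.9 shift(tool,units of50mm) [ 0.019 -0.077  3.337] turn(6deg) [ 0.    0.   -0.02] j6 -0.59 tooly deg 93.2
[[278.32355779 193.24866761]]
```

View pics/w6.png

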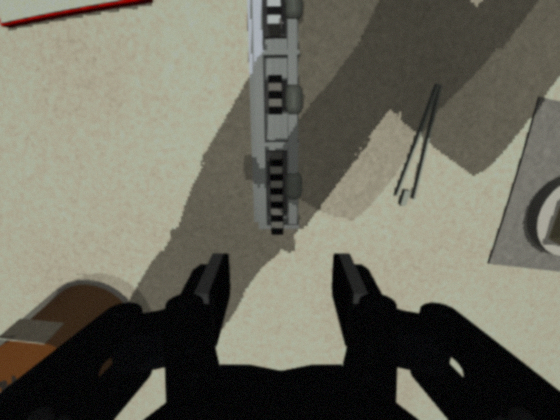

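The view shows the long plate's barred top from (277,152) to (277,234), centred at (277.5,193) as predicted. The short plate is at (276,95). I go down and grip.

{"name": "drive_tool", "arguments": {
  "motion": [
    [[0.02, -0.08, 0.2], [0, 0, 0], 0.55],
    [[0, 0, 0.5], [0, 0, 0], 0.55],
    [[0, 0, 0.7], [0, 0, 0], 0.55],
    [[0, 0, 0.7], [0, 0, 0], 0.55],
    [[0, 0, 0.6], [0, 0, 0], 0.55],
    [[0, 0, 0.35], [0, 0, 0], 0.55],
    [[0, 0, 0.18], [0, 0, 0], 0.55],
    [[0, 0, 0.09], [0, 0, 0], 0.4],
    [[0, 0, 0], [0, 0, 0], 0.3],
    [[0, 0, 0], [0, 0, 0], 0.2],
    [[0, 0, 0], [0, 0, 0], 0],
    [[0, 0, 0], [0, 0, 0], 0],
    [[0, 0, 0], [0, 0, 0], 0],
    [[0, 0, 0], [0, 0, 0], 0],
    [[0, 0, 0], [0, 0, 0], 0]
  ]
}}

```text
time_s: 16.4
position: [0.6239, -0.2855, 0.0349]
eef_rot: [0.001, -0.029, 1.0, -0.001]
force: [0.3, -2.4, 6.1]
finger_gap: 0.0091
finger_force: 60.1
```

{"name": "drive_tool", "arguments": {
  "motion": [
    [[0, 0, -0.05], [0, 0, 0], 0],
    [[0, 0, -0.08], [0, 0, 0], 0],
    [[0, 0, -0.08], [0, 0, 0], 0],
    [[0, 0, -0.08], [0, 0, 0], 0],
    [[0, 0, -0.08], [0, 0, 0], 0],
    [[0, 0, -0.1], [0, 0, 0], 0],
    [[0, 0, -0.15], [0, 0, 0], 0],
    [[0, 0, -0.2], [0, 0, 0], 0],
    [[0, 0, -0.4], [0, 0, 0], 0],
    [[0, 0, -0.5], [0, 0, 0], 0],
    [[0, 0, -0.5], [0, 0, 0], 0],
    [[0, 0, -0.3], [0, 0, 0], 0],
    [[0, 0, 0], [0, 0, 0], 0]
  ]
}}

```text
time_s: 17.7
position: [0.6245, -0.2848, 0.1629]
eef_rot: [0.002, -0.029, 1.0, -0.001]
force: [-0.1, 0.4, -1.6]
finger_gap: 0.0087
finger_force: 61.0
```

{"name": "drive_tool", "arguments": {
  "motion": [
    [[0, 0, 0], [0, 0, -0.4], 0],
    [[0, 0, 0], [0, 0, -0.9], 0],
    [[0, 0, 0], [0, 0, -1], 0],
    [[0, 0, 0], [0, 0, -1], 0],
    [[0, 0, 0], [0, 0, -1], 0],
    [[0, 0, 0], [0, 0, -1], 0],
    [[0, 0, 0], [0, 0, -1], 0],
    [[0, 0, 0], [0, 0, -1], 0],
    [[0, 0, 0], [0, 0, -1], 0],
    [[0, 0, 0], [0, 0, -1], 0],
    [[0, 0, 0], [0, 0, -1], 0],
    [[0, 0, 0], [0, 0, -1], 0],
    [[0, 0, 0], [0, 0, -1], 0],
    [[0, 0, 0], [0, 0, -1], 0],
    [[0, 0, 0], [0, 0, -0.5], 0],
    [[0, 0, 0], [0, 0, 0], 0]
  ]
}}

```text
time_s: 19.3
position: [0.6227, -0.284, 0.1588]
eef_rot: [-0.0, -0.683, 0.73, 0.001]
force: [-0.0, 0.3, -1.1]
finger_gap: 0.0091
finger_force: 60.9
```

{"name": "drive_tool", "arguments": {
  "motion": [
    [[-0.2, 0.06, 0], [0, 0, 0], 0],
    [[-0.5, 0.15, 0], [0, 0, 0], 0],
    [[-0.7, 0.22, 0], [0, 0, 0], 0],
    [[-0.8, 0.25, 0], [0, 0, 0], 0],
    [[-0.8, 0.25, 0], [0, 0, 0], 0],
    [[-0.8, 0.25, 0], [0, 0, 0], 0],
    [[-0.8, 0.25, 0], [0, 0, 0], 0],
    [[-0.8, 0.25, 0], [0, 0, 0], 0],
    [[-0.6, 0.2, 0], [0, 0, 0], 0],
    [[-0.3, 0.1, 0], [0, 0, 0], 0],
    [[-0.08, 0, 0], [0, 0, 0], 0],
    [[0, 0, 0], [0, 0, 0], 0],
    [[0, 0, 0], [0, 0, 0], 0]
  ]
}}

```text
time_s: 20.6
position: [0.5465, 0.0393, 0.1597]
eef_rot: [-0.0, -0.682, 0.731, -0.0]
force: [1.5, -0.6, -1.0]
finger_gap: 0.0091
finger_force: 60.9
```

```bash
python3 - <<'E'
from h import *
im,d,P=grab('wrist','w7.png')
to([.548,.0401,.035],np.radians(176))
s=robot.get_state(); 
print(proj(P,[[.643,.0335,.021],[.548,.0401,.003],[.644,.0335,.051]]),'tilt',np.round(Rq(s['eef_rot']).as_matrix()[:,2],4))
E
```

```text
now [0.5464 0.0392 0.1597] t 20.65 shift(tool,units of50mm) [-0.022 -0.029  2.494] turn(6deg) [-0. -0.  0.] j6 -1.56 tooly deg 176.0
[[169.92069148 195.11760286]
 [279.81844021 190.08195742]
 [156.78645851 204.90477962]] tilt [ 1.e-04 -3.e-04 -1.e+00]
```

View pics/w7.png

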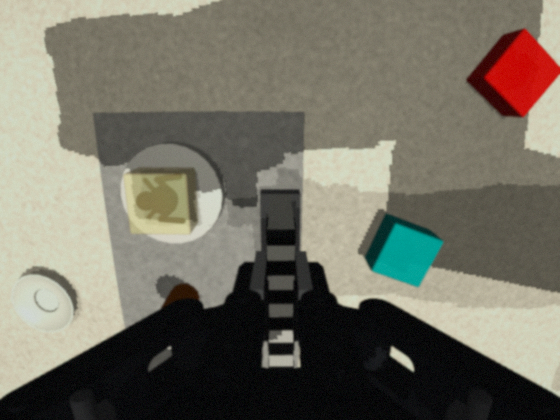

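The held plate is upright, with its near foot edge running (261,190)–(300,190). The plinth spans u 121–223 and v 143–243, agreeing with the prediction within about 2 px.

```bash
python3 - <<'E'
from h import *
im,d,P=load('wrist')
print('foot near end, z .14:',onz(P,[(261,190),(300,190)],.140).round(4).tolist(),'z.13',onz(P,[(280,190)],.13).round(4))
print('plate top ends z.19:',onz(P,[(281,228),(281,366)],.19).round(4).tolist())
print('plinth',onz(P,[(172,193)],.021),'board corners',onz(P,[(95,113),(304,112)],.003).round(4).tolist(),'res',onz(P,[(122,175),(186,169),(194,228),(131,234)],.051).mean(0))
E
```

```text
foot near end, z .14: [[0.5545, 0.0059, 0.14], [0.5353, 0.0072, 0.14]] z.13 [[0.5453 0.009  0.13  ]]
plate top ends z.19: [[0.5448, 0.0082, 0.19], [0.5489, 0.069, 0.19]]
plinth [[0.64087004 0.03175294 0.021     ]] board corners [[0.7053, -0.0411, 0.003], [0.5225, -0.0273, 0.003]] res [0.64272581 0.03142887 0.051     ]
```

{"name": "drive_tool", "arguments": {
  "motion": [
    [[0, 0, 0.2], [0, 0, 0], 0],
    [[0, 0, 0.4], [0, 0, 0], 0],
    [[0, 0, 0.5], [0, 0, 0], 0],
    [[0, 0, 0.5], [0, 0, 0], 0],
    [[0, 0, 0.4], [0, 0, 0], 0],
    [[0, 0, 0.3], [0, 0, 0], 0],
    [[0, 0, 0.12], [0, 0, 0], 0],
    [[0, 0, 0.04], [0, 0, 0], 0],
    [[0, 0, 0], [0, 0, 0], 0],
    [[0, 0, 0], [0, 0, 0], 0]
  ]
}}

```text
time_s: 21.65
position: [0.5467, 0.0402, 0.0375]
eef_rot: [0.0, -0.683, 0.731, -0.0]
force: [0.3, -0.7, -1.4]
finger_gap: 0.0093
finger_force: 60.9
```

{"name": "drive_tool", "arguments": {
  "motion": [
    [[0.01, -0.02, 0.03], [0, 0, 0], 0],
    [[0, 0, 0.03], [0, 0, 0], 0],
    [[0, 0, 0.02], [0, 0, 0], 0],
    [[0, 0, 0.01], [0, 0, 0], 0],
    [[0, 0, 0], [0, 0, 0], 0]
  ]
}}

```text
time_s: 22.15
position: [0.5472, 0.0398, 0.0328]
eef_rot: [0.0, -0.683, 0.731, -0.0]
force: [-1.3, 0.7, 5.9]
finger_gap: 0.0086
finger_force: 61.8
```

{"name": "drive_tool", "arguments": {
  "motion": [
    [[0, 0, 0], [0, 0, 0], 0.2],
    [[0, 0, 0], [0, 0, 0], 0.35],
    [[0, 0, 0], [0, 0, 0], 0.35],
    [[0, 0, 0], [0, 0, 0], 0.35],
    [[0, 0, -0.1], [0, 0, 0], 0.35],
    [[0, 0, -0.4], [0, 0, 0], 0.35],
    [[0, 0, -0.7], [0, 0, 0], 0.35],
    [[0, 0, -0.7], [0, 0, 0], 0.35],
    [[0, 0, -0.7], [0, 0, 0], 0.35],
    [[0.2, 0, -0.5], [0, 0, 0.4], 0.35],
    [[0.5, 0, -0.2], [0, 0, 0.9], 0.35],
    [[0.5, 0.1, 0], [0, 0, 1], 0.35],
    [[0.5, 0.15, 0], [0, 0, 1], 0.35],
    [[0.5, 0.2, 0], [0, 0, 1], 0.35]
  ]
}}

```text
time_s: 23.55
position: [0.4995, -0.0599, 0.1977]
eef_rot: [0.0, -0.5, 0.866, -0.0]
force: [1.1, 0.4, 0.7]
finger_gap: 0.0298
finger_force: 0.0
```

{"name": "drive_tool", "arguments": {
  "motion": [
    [[0, 0, 0], [0, 0, 1], 0.35],
    [[0, 0, 0], [0, 0, 1], 0.35],
    [[0, 0, 0], [0, 0, 1], 0.35],
    [[0, 0, 0], [0, 0, 1], 0.35],
    [[0, 0, 0], [0, 0, 1], 0.35],
    [[0, 0, 0], [0, 0, 1], 0.35],
    [[0, 0, 0], [0, 0, 1], 0.35],
    [[0, 0, 0], [0, 0, 1], 0.35],
    [[0, 0, 0], [0, 0, 1], 0.35],
    [[0, 0, 0], [0, 0, 0.5], 0.35]
  ]
}}

```text
time_s: 24.55
position: [0.4997, -0.0589, 0.1977]
eef_rot: [0.0, -0.027, 1.0, -0.0]
force: [-0.1, -0.8, 0.5]
finger_gap: 0.0305
finger_force: 0.0
```

```bash
python3 - <<'E'
from h import *
to([.5437,-.2901,.2],np.radians(93.3))
E
```

```text
now [ 0.4997 -0.0589  0.1977] t 24.55 shift(tool,units of50mm) [-0.63  -4.665 -0.046] turn(6deg) [-0.    0.   -0.03] j6 -0.32 tooly deg 93.1
```

{"name": "drive_tool", "arguments": {
  "motion": [
    [[0, -0.2, 0], [0, 0, 0], 0.35],
    [[-0.1, -0.5, 0], [0, 0, 0], 0.35],
    [[-0.13, -0.8, 0], [0, 0, 0], 0.35],
    [[-0.15, -0.9, 0], [0, 0, 0], 0.35],
    [[-0.15, -0.9, 0], [0, 0, 0], 0.35],
    [[-0.1, -0.75, 0], [0, 0, 0], 0.35],
    [[0, -0.4, 0], [0, 0, 0], 0.35],
    [[0, -0.21, 0], [0, 0, 0], 0.35],
    [[0, 0, 0], [0, 0, 0], 0.35],
    [[0, 0, 0], [0, 0, 0], 0.35]
  ]
}}

```text
time_s: 25.55
position: [0.5444, -0.289, 0.1973]
eef_rot: [-0.0, -0.029, 1.0, 0.0]
force: [-0.7, 0.4, 0.2]
finger_gap: 0.0298
finger_force: 0.0
```

```bash
python3 - <<'E'
from h import *
im,d,P=grab('wrist','w8.png')
to([.5437,-.2901,.034],np.radians(93.3)); print(proj(P,[[.5437,-.2901,.065]]))
E
```

```text
now [ 0.5445 -0.2886  0.1974] t 25.6 shift(tool,units of50mm) [ 0.017 -0.03   3.269] turn(6deg) [ 0.   -0.    0.01] j6 -0.67 tooly deg 93.4
[[279.59096192 194.08148251]]
```

View pics/w8.png

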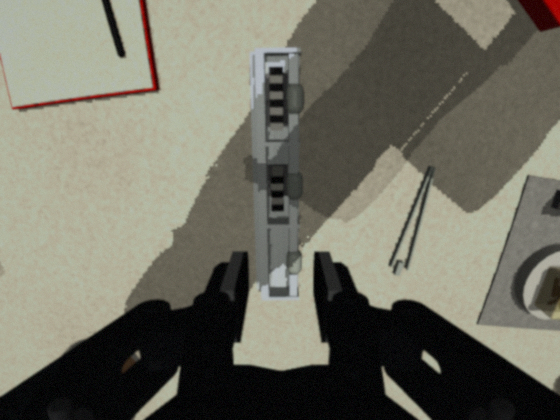

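The view shows the short plate under the tool, its top at u 278 and v about 175–212, as predicted. The far slot is empty, and the medium plate is still clipped at (277,95).

{"name": "drive_tool", "arguments": {
  "motion": [
    [[0.02, -0.05, 0.2], [0, 0, 0], 0.35],
    [[0, 0, 0.5], [0, 0, 0], 0.35],
    [[0, 0, 0.7], [0, 0, 0], 0.35],
    [[0, 0, 0.7], [0, 0, 0], 0.35],
    [[0, 0, 0.55], [0, 0, 0], 0.35],
    [[0, 0, 0.35], [0, 0, 0], 0.35],
    [[0, 0, 0.17], [0, 0, 0], 0.35],
    [[0, 0, 0.08], [0, 0, 0], 0.35],
    [[0, 0, 0], [0, 0, 0], 0.3],
    [[0, 0, 0], [0, 0, 0], 0.2],
    [[0, 0, 0], [0, 0, 0], 0],
    [[0, 0, 0], [0, 0, 0], 0],
    [[0, 0, 0], [0, 0, 0], 0],
    [[0, 0, 0], [0, 0, 0], 0]
  ]
}}

```text
time_s: 27.0
position: [0.5445, -0.2926, 0.0359]
eef_rot: [0.001, -0.029, 1.0, -0.0]
force: [-0.7, 0.6, 6.5]
finger_gap: 0.0088
finger_force: 59.0
```

{"name": "drive_tool", "arguments": {
  "motion": [
    [[0, 0, -0.05], [0, 0, 0], 0],
    [[0, 0, -0.08], [0, 0, 0], 0],
    [[0, 0, -0.08], [0, 0, 0], 0],
    [[0, 0, -0.08], [0, 0, 0], 0],
    [[0, 0, -0.08], [0, 0, 0], 0],
    [[0, 0, -0.1], [0, 0, 0], 0],
    [[0, 0, -0.15], [0, 0, 0], 0],
    [[0, 0, -0.2], [0, 0, 0], 0],
    [[0, 0, -0.4], [0, 0, 0], 0],
    [[0, 0, -0.5], [0, 0, 0], 0],
    [[0, 0, -0.5], [0, 0, 0], 0],
    [[0, 0, -0.4], [0, 0, 0], 0],
    [[0, 0, 0], [0, 0, 0], 0]
  ]
}}

```text
time_s: 28.3
position: [0.5454, -0.293, 0.1696]
eef_rot: [0.002, -0.029, 1.0, -0.001]
force: [0.5, -1.1, -0.9]
finger_gap: 0.0092
finger_force: 59.6
```

{"name": "drive_tool", "arguments": {
  "motion": [
    [[0, 0, 0], [0, 0, -0.4], 0],
    [[0, 0, 0], [0, 0, -0.9], 0],
    [[0, 0, 0], [0, 0, -1], 0],
    [[0, 0, 0], [0, 0, -1], 0],
    [[0, 0, 0], [0, 0, -1], 0],
    [[0, 0, 0], [0, 0, -1], 0],
    [[0, 0, 0], [0, 0, -1], 0],
    [[0, 0, 0], [0, 0, -1], 0],
    [[0, 0, 0], [0, 0, -1], 0],
    [[0, 0, 0], [0, 0, -1], 0],
    [[0, 0, 0], [0, 0, -1], 0],
    [[0, 0, 0], [0, 0, -1], 0],
    [[0, 0, 0], [0, 0, -1], 0],
    [[0, 0, 0], [0, 0, -1], 0],
    [[0, 0, 0], [0, 0, -0.5], 0],
    [[0, 0, 0], [0, 0, 0], 0]
  ]
}}

```text
time_s: 29.9
position: [0.5435, -0.2918, 0.1652]
eef_rot: [0.0, -0.683, 0.73, 0.001]
force: [-0.7, -0.1, -0.3]
finger_gap: 0.0092
finger_force: 59.6
```

{"name": "drive_tool", "arguments": {
  "motion": [
    [[-0.2, 0, 0], [0, 0, 0], 0],
    [[-0.5, 0, 0], [0, 0, 0], 0],
    [[-0.7, -0.03, 0], [0, 0, 0], 0],
    [[-0.8, -0.03, 0], [0, 0, 0], 0],
    [[-0.8, -0.03, 0], [0, 0, 0], 0],
    [[-0.8, -0.03, 0], [0, 0, 0], 0],
    [[-0.8, -0.03, 0], [0, 0, 0], 0],
    [[-0.8, -0.03, 0], [0, 0, 0], 0],
    [[-0.8, -0.01, 0], [0, 0, 0], 0],
    [[-0.8, 0, 0], [0, 0, 0], 0],
    [[-0.8, 0, 0], [0, 0, 0], 0],
    [[-0.6, 0, 0], [0, 0, 0], 0],
    [[-0.3, 0, 0], [0, 0, 0], 0],
    [[-0.14, 0, 0], [0, 0, 0], 0],
    [[0, 0, 0], [0, 0, 0], 0],
    [[0, 0, 0], [0, 0, 0], 0]
  ]
}}

```text
time_s: 31.5
position: [0.5831, 0.1471, 0.1657]
eef_rot: [-0.0, -0.682, 0.731, -0.0]
force: [0.1, -0.3, -1.2]
finger_gap: 0.009
finger_force: 59.6
```

```bash
python3 - <<'E'
from h import *
im,d,P=grab('wrist','w9.png')
to([.5857,.1473,.035],np.radians(176)); 
print(proj(P,[[.6505,.1428,.065],[.643,.0335,.021],[.5475,.0398,.063]]))
E
```

```text
now [0.5832 0.1469 0.1658] t 31.55 shift(tool,units of50mm) [-0.012 -0.05   2.616] turn(6deg) [ 0. -0.  0.] j6 -1.38 tooly deg 176.0
[[192.10007999 207.18308513]
 [196.97449526  60.21603268]
 [323.08828669  51.01884594]]
```

View pics/w9.png

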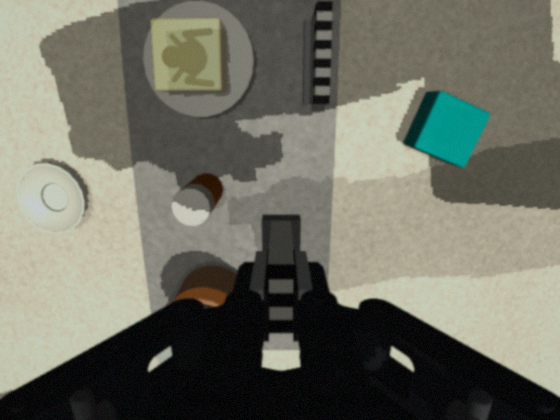

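The vial cap is at (193,206), the plinth at (199,59) and the long plate's top at (322,52), all within 2 px of where they were aimed. The held plate's near foot edge runs (262,215)–(300,215).

```bash
python3 - <<'E'
from h import *
im,d,P=load('wrist')
print('foot near',onz(P,[(262,215),(300,215)],.145).round(4).tolist(),'vial',onz(P,[(193,206)],.065),'plate long top',onz(P,[(324,3),(321,103)],.063).round(4).tolist())
E
```

```text
foot near [[0.5918, 0.127, 0.145], [0.5725, 0.1283, 0.145]] vial [[0.64968102 0.14192183 0.065     ]] plate long top [[0.5455, 0.0095, 0.063], [0.5504, 0.074, 0.063]]
```

{"name": "drive_tool", "arguments": {
  "motion": [
    [[-0.09, -0.04, 0.2], [0, 0, 0], 0],
    [[0, 0, 0.4], [0, 0, 0], 0],
    [[0, 0, 0.5], [0, 0, 0], 0],
    [[0, 0, 0.5], [0, 0, 0], 0],
    [[0, 0, 0.5], [0, 0, 0], 0],
    [[0, 0, 0.3], [0, 0, 0], 0],
    [[0, 0, 0.12], [0, 0, 0], 0],
    [[0, 0, 0.04], [0, 0, 0], 0],
    [[0, 0, 0], [0, 0, 0], 0],
    [[0, 0, 0], [0, 0, 0], 0]
  ]
}}

```text
time_s: 32.55
position: [0.5862, 0.1525, 0.0387]
eef_rot: [0.001, -0.683, 0.731, -0.0]
force: [0.1, 0.8, -0.4]
finger_gap: 0.0089
finger_force: 59.6
```

{"name": "drive_tool", "arguments": {
  "motion": [
    [[0.02, 0.01, 0.03], [0, 0, 0], 0],
    [[0, 0, 0.03], [0, 0, 0], 0],
    [[0, 0, 0.02], [0, 0, 0], 0],
    [[0, 0, 0.02], [0, 0, 0], 0],
    [[0, 0, 0], [0, 0, 0], 0]
  ]
}}

```text
time_s: 33.05
position: [0.5851, 0.1515, 0.0339]
eef_rot: [0.0, -0.683, 0.731, -0.0]
force: [-3.2, -0.7, 11.1]
finger_gap: 0.009
finger_force: 61.4
```

{"name": "drive_tool", "arguments": {
  "motion": [
    [[0, 0, 0], [0, 0, 0], 0.15],
    [[0, 0, 0], [0, 0, 0], 0.3],
    [[0, 0, 0], [0, 0, 0], 0.3],
    [[0, 0, 0], [0, 0, 0], 0.3],
    [[0, 0, -0.1], [0, 0, 0], 0.3],
    [[0, 0, -0.4], [0, 0, 0], 0.3],
    [[0, 0, -0.6], [0, 0, 0], 0.3],
    [[0, 0, -0.7], [0, 0, 0], 0.3],
    [[0, 0, -0.7], [0, 0, 0], 0.3],
    [[0, 0.4, -0.6], [0, 0, 0], 0.3],
    [[0, 0.7, -0.4], [0, 0, 0], 0.3],
    [[0, 0.8, 0], [0, 0, 0.5], 0.3],
    [[0, 0.8, 0], [0, 0, 1], 0.3],
    [[0, 0.3, 0], [0, 0, 1], 0.3],
    [[0, 0, 0], [0, 0, 1], 0.3],
    [[0, 0, 0], [0, 0, 1], 0.3],
    [[0, 0, 0], [0, 0, 1], 0.3],
    [[0, 0, 0], [0, 0, 1], 0.3]
  ]
}}

```text
time_s: 34.85
position: [0.4358, 0.1661, 0.2083]
eef_rot: [0.0, -0.398, 0.918, -0.0]
force: [-0.1, 0.1, -1.1]
finger_gap: 0.0257
finger_force: 0.0
```

{"name": "drive_tool", "arguments": {
  "motion": [
    [[0, 0, 0], [0, 0, 1], 0.3],
    [[0, 0, 0], [0, 0, 1], 0.3],
    [[0, 0, 0], [0, 0, 1], 0.3],
    [[0, 0, 0], [0, 0, 1], 0.3],
    [[0, 0, 0], [0, 0, 1], 0.3],
    [[0, 0, 0], [0, 0, 1], 0.3],
    [[0, 0, 0], [0, 0, 1], 0.3],
    [[0, 0, 0], [0, 0, 1], 0.3],
    [[0, 0, 0], [0, 0, 0.5], 0.3],
    [[0, 0, 0], [0, 0, 0], 0.3]
  ]
}}

```text
time_s: 35.85
position: [0.4358, 0.1661, 0.2081]
eef_rot: [0.0, 0.034, 0.999, 0.0]
force: [0.4, 0.7, -0.1]
finger_gap: 0.0254
finger_force: 0.0
```

```bash
python3 - <<'E'
from h import *
im,d,P=grab('wrist','w10.png'); grab('top','t10.png'); grab('scene')
s=robot.get_state(); print(s['position'],s['time_s'])
E
```

```text
[0.43579892 0.16606434 0.20797826] 36.0
```

View pics/w10.png

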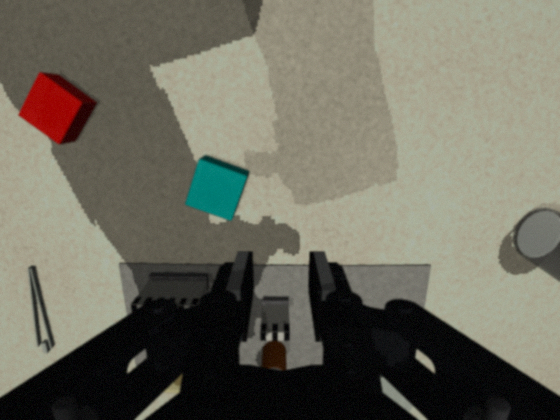

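The view shows both plates standing parallel to the front edge (long at about (172,290), short at (275,310)), with the vial behind the short plate. My picture budget is spent, so I make the final check from the depth images numerically.

```bash
python3 - <<'E'
from h import *
for n in('top','scene'):
    im,d,P=load(n); H,W=d.shape; uv=np.stack(np.meshgrid(np.arange(W),np.arange(H)),-1).reshape(-1,2)
    o,r=ray(P,uv); X=o+r*d.reshape(-1,1); ok=d.ravel()>0
    for nm,c,rad,z0,z1 in(('resin',(.643,.0335),.04,.035,.1),('vial',(.650,.1425),.03,.053,.1),('long',(.5475,.04),.042,.05,.1),('short',(.5852,.147),.03,.05,.1),('plinth',(.643,.0335),.06,.014,.03),('medium',(.4636,-.295),.04,.045,.1)):
        s=X[ok&(np.hypot(X[:,0]-c[0],X[:,1]-c[1])<rad)&(X[:,2]>z0)&(X[:,2]<z1)]
        if len(s)>8:
            R=cv2.minAreaRect((s[:,:2]*1000).astype(np.float32)); print(n,nm,len(s),'ctr',np.round(R[0],1),'size',np.round(R[1],1),'ang',round(R[2],1),'ztop',np.percentile(s[:,2],90).round(4))
        else: print(n,nm,len(s))
E
```

```text
top resin 516 ctr [643.6  31.9] size [50.3 51.7] ang 85.7 ztop 0.0519
top vial 151 ctr [649.5 140.9] size [29.6 28.4] ang 46.5 ztop 0.0651
top long 160 ctr [547.   40.4] size [66.2 10.5] ang 85.8 ztop 0.0638
top short 80 ctr [585.2 148.6] size [30.9 10.6] ang 85.8 ztop 0.0636
top plinth 639 ctr [641.7  31.8] size [88.3 88.2] ang 45.2 ztop 0.0221
top medium 140 ctr [ 466.1 -297.6] size [47.4 10.4] ang 3.2 ztop 0.0655
scene resin 806 ctr [645.  33.] size [49.8 50.8] ang 85.4 ztop 0.0521
scene vial 263 ctr [652.4 142.1] size [28.9 29.2] ang 81.9 ztop 0.066
scene long 295 ctr [548.8  41.1] size [66.  13.6] ang 84.5 ztop 0.0641
scene short 150 ctr [586.5 149.1] size [29.4 12.7] ang 86.5 ztop 0.0641
scene plinth 873 ctr [644.9  33.9] size [86.8 89.3] ang 23.4 ztop 0.0227
scene medium 189 ctr [ 467.8 -297.4] size [52.1 12.3] ang 5.1 ztop 0.0652
```

```bash
python3 -c "
from workcell import robot
print(robot.job_done())"
```

```text
the job is handed in; nothing more can be done
None
```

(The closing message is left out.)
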